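Clamp the orange-stoppered tube in the sloping holder

ROBOT

A 6-joint arm with a two-finger parallel gripper is mounted at the origin on the work surface. World frame = base frame: x ahead of the robot, y to its left, z up, the work surface at z = 0. Lengths are in mm, angles in rad, forces in N, time in s.
With the tool pointing down it reaches from about 275 to 775 mm from the base axis. Payload 14.6 kg.
Tool frame: the origin (TCP) lies midway between the tips of the shut fingers; the grasp point (between the pads) lies 19 mm behind it (arm.hold_point_z is the distance from the TCP to the grasp point, in mm); z points along the fingers, y is the line along which they close (so a half turn about z gives the same grasp; the last joint's range is limited). The gripper opens to 85 mm and grips with 20 to 120 N. Pads are 22 mm wide; open, the fingers measure 114 mm over their backs; the gripper's body (76 mm by 85 mm) begins 54 mm behind the grasp point. The pads swing forward as they close: fully open they stand 13 mm farther back than shut.
Start: joints at [-1.289, 0.263, -0.048, 1.259, 0, 1.415], TCP at [222.091, -475.714, 201.578] pointing down, gripper open.
Joint ranges: [-2.65, 2.65], [-0.89, 1.7], [-1.18, 1.37], [-2.13, 2.11], [-1.35, 1.29], [-3.14, 3.14]. Speed limits (rad/s): [1.89, 1.89, 2.57, 2.79, 3.14, 3.14].

INTERFACE

Orientations are given as a rotation vector (axis times angle).
In Python, from station import observe, optics, workorder, arm gives the robot as it stands.
- The arm moves only by the tool send_rows, never from a script. Its arguments are lists of equal length, an entry for each row: "grip": the finger opening in mm, from 0 to 85.4; "slide": the shift along the tool's x, y, z in mm, a list of three; "twist": the turn about the tool's z in rad. In form: {"grip": [grip, ...], "slide": [[x, y, z], ...], "twist": [twist, ...]}. A call has exactly 5 rows; each row shifts and turns the commanded pose from where the row before left it, along the tool's axes as they then stand; what a row does not reach is not made up. A row lasts 1/10 s, in which the tool goes at most 50 mm and 8.59 degrees, less where a joint would pass 70% of its speed; a pose out of reach is approached as far as the arm can. A call is refused whole if a number of a shift passes 50 or a number of a turn 0.15, either way. A call with a gripper value outside its range is refused whole. The fingers move at their own pace and stop on an object; the grip force is fixed at half the most. Time passes only in rows, so rows that do not move let the fingers close, or fill a call up. It gives the time, the measured TCP pose, the force and the opening at its end, in the units of the state.
- observe(): the state, without advancing time (a new reading comes with each control period).
- optics.grab_frame(name): name is "side" or "top"; returns a dict with "image" (400x640x3 uint8, blue, green, red), "camera_matrix" (3x3 intrinsics, pixels), "view" (4x4, takes a point from world to camera coordinates). Camera axes: x right, y down, z forward; pixel columns grow to the right and rows downward; lengths in mm; the calibration is good to about 2 mm. A picture is of the moment at which its call begins. There is no depth.
- workorder.hand_in(): hands the job in, once; it reports no verdict.
The state is a dict: "clock": time; "joint_positions": joint angles; "dq": joint speeds; "joint_efforts": joint torques, N m; "position": TCP position; "ee_rot": TCP orientation; "ft_force": force on the tool from outside, world axes, zero at the start; "torque": the same for the moment, N m; "grip_width": finger opening in mm.
Only numpy, scipy, OpenCV 4.12 (cv2) and the standard library are available. Lean on these libraries where they do the work, as an engineer would, in place of code of your own. Each camera call takes 0.05 s, during which the arm holds its last target. There are 200 camera calls.

TASK

Two specimen tubes lie loose in the sloping green holder. Clamp the one with the orange stopper: screw the black thumbscrew above it clockwise, regripping as often as needed, until it is fully tight, then let go of it. Leave the blue tube's thumbscrew as it is, both tubes lying in their lanes, and the flask, beaker and jar undisturbed.

Things in the scene. Friction and masses are not known exactly. Their poses are not given: they have to be found in the camera images.
- holder: green tube holder fixed to the bench, base 200 x 270 mm, origin at the centre of its underside. Deck slopes at 30 degrees, low edge to its -x (robot's side), high edge 135 mm up. Two lanes run up the slope, 65 mm to its +y (left) and -y (right); over the middle of each an aluminium bridge (26 x 76 mm) carries a thumbscrew square to the deck. Knob ends are 185 to 195 mm above the bench
- orange_tube: closed glass specimen tube, 30 mm diameter and 176 mm long over its orange stopper, some seeds inside, 90 g, lying loose in one of the holder's two lanes, left or right by chance. Origin on the tube's axis under the thumbscrew; the tube's axis rises at 30 degrees towards the body's +x (stopper at the upper end)
- blue_tube: closed glass specimen tube, 30 mm diameter and 176 mm long over its blue stopper, some seeds inside, 90 g, lying loose in one of the holder's two lanes, left or right by chance. Origin on the tube's axis under the thumbscrew; the tube's axis rises at 30 degrees towards the body's +x (stopper at the upper end)
- left_knob (a point): centre of the left lane's black ribbed thumbscrew knob (44 mm diameter, 30 mm long along its axis, 15 mm to either side of this point; yellow stripe on its outer end). The frame turns with the knob; z = screw axis pointing out, 30 degrees from vertical, leaning to the holder's -x. Moves 5 mm inwards per turn of tightening; even when tight 14 mm stay free between knob and bridge
- right_knob (a point): centre of the right lane's black ribbed thumbscrew knob (44 mm diameter, 30 mm long along its axis, 15 mm to either side of this point; yellow stripe on its outer end). The frame turns with the knob; z = screw axis pointing out, 30 degrees from vertical, leaning to the holder's -x. Moves 5 mm inwards per turn of tightening; even when tight 14 mm stay free between knob and bridge
- left_screw (a joint): turning angle (rad) of the left lane's thumbscrew, growing clockwise seen from its outer end (tightening). 11.0 = fully tight at a solid stop, the pad pressing on the tube with some 30 N (10.5 and over counts as tight). Starts between 0 and 2.5, so about 1.4 to 1.75 turns are needed. Turns against about 0.1 Nm of friction and stays where it is left
- right_screw (a joint): turning angle (rad) of the right lane's thumbscrew, growing clockwise seen from its outer end (tightening). 11.0 = fully tight at a solid stop, the pad pressing on the tube with some 30 N (10.5 and over counts as tight). Starts between 0 and 2.5, so about 1.4 to 1.75 turns are needed. Turns against about 0.1 Nm of friction and stays where it is left
- left_mark (a point): point on the yellow stripe of the left knob, 20 mm off its axis, on its outer end face
- right_mark (a point): the same point on the right knob
- left_seat (a point): point on the axis of a tube lying in the left lane, under its thumbscrew; a tube's origin lies here when it is in this lane
- right_seat (a point): the same for the right lane
- left_spindle: steel spindle of the left thumbscrew with its black rubber pad (20 mm diameter), which moves with the screw along its axis (5 mm per turn); its z axis is the screw axis, its origin lies on this axis at the deck's surface when the screw reads 0
- right_spindle: the same for the right thumbscrew
- flask: conical glass flask, 84 mm across the foot, 122 mm high, to the left; bystander, origin at the centre of its underside
- beaker: empty glass beaker, 72 mm diameter, 95 mm high, to the right; bystander, origin at the centre of its underside
- reagent: amber jar with red cap, 64 mm diameter, 150 mm high, to the right; bystander, origin at the centre of its underside
Not all that is in view belongs to the job. Leave any red or yellow look-alike of the orange_tube alone.

How it is judged:
By the outcome, as a careful person would: the job done as asked, in the order asked, and still so for the second after the job is handed in, with the robot touching nothing.
It also fails if it takes over 67 s, if anything falls off the work surface, if the arm or the gripper's body presses on something with over 40 N, if the wrist force passes 120 N, or if a joint passes its speed limit or range.

## Working session

There is one attempt and no reset: what is moved stays moved. The work goes in short steps, Python scripts to look and compute and a tool call to move; the robot and the scene stay as the last step left them, time stands still between calls to the robot, and variables do not carry over. Pictures are saved under pics/ and viewed, on a budget of 10 in all, crops included, one or two more only if the job needs it, and the job is handed in when it is done.

Besides the shell and the picture viewer there is one more tool, called after "Call:" by a JSON object that holds its "method" and its "body". send_rows: Moves the arm, as the interface text tells. Its arguments: {"type":"object","properties":{"grip":{"type":"array"},"slide":{"type":"array"},"twist":{"type":"array"}},"required":["grip","slide","twist"]}

```bash
mkdir -p pics; ls
python3 - <<'E'
from station import observe, optics, workorder, arm
import cv2,numpy as np
np.set_printoptions(precision=3,suppress=True)
print(observe()); print(arm.hold_point_z,[a for a in dir(arm) if a[0]!='_'])
for n in("side","top"):
    f=optics.grab_frame(n); cv2.imwrite(f"pics/{n}0.png",f["image"]); print(n,f["camera_matrix"],f["view"])
    np.savez(f"pics/{n}.npz",K=f["camera_matrix"],V=f["view"])
E
```

```text
pics
{'clock': 0.0, 'joint_positions': array([-1.289,  0.263, -0.049,  1.259, -0.   ,  1.415]), 'dq': array([-0.001,  0.001, -0.   ,  0.002,  0.001,  0.001]), 'joint_efforts': array([  0.002, -63.761,  38.458,   0.014,  -0.   ,   0.   ]), 'position': array([ 222.001, -475.4  ,  201.135]), 'ee_rot': array([-3.066, -0.68 ,  0.   ]), 'ft_force': array([-0.551,  0.34 , -0.423]), 'torque': array([-0.014, -0.003, -0.011]), 'grip_width': 85.18023987042336}
18.700000000000003 ['Unreachable', 'hold_point_z']
side [[378.258   0.    316.156]
 [  0.    378.258 194.159]
 [  0.      0.      1.   ]] [[ -0.916  -0.401   0.019 465.476]
 [ -0.271   0.583  -0.766 260.995]
 [  0.296  -0.706  -0.643 865.132]
 [  0.      0.      0.      1.   ]]
top [[389.891   0.    320.627]
 [  0.    389.891 198.299]
 [  0.      0.      1.   ]] [[   0.189   -0.982    0.003 -101.279]
 [  -0.962   -0.185   -0.201  553.432]
 [   0.198    0.035   -0.98  1016.514]
 [   0.       0.       0.       1.   ]]
```

View pics/side0.png

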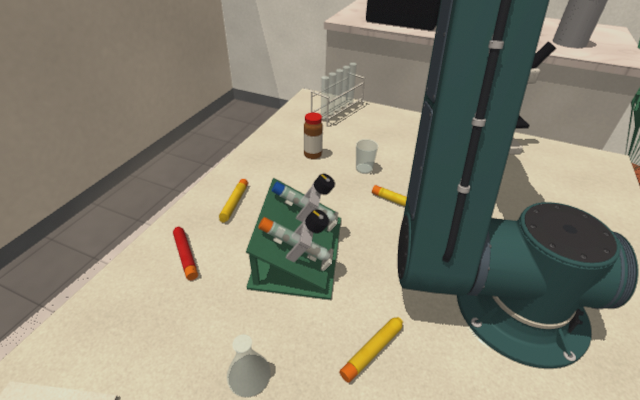

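View pics/top0.png

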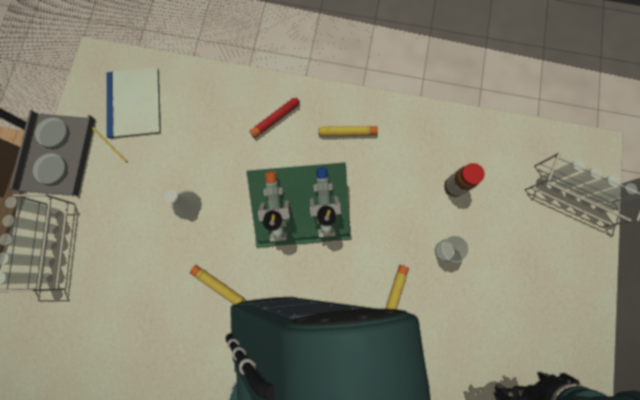

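The orange tube is in the left lane (+y): top view stopper at (271,177), knob at (272,219); side view knob at (317,220). Next I'll measure the knobs and the holder's heading.

```bash
cat > h.py <<'E'
import cv2,numpy as np
from station import observe, optics
np.set_printoptions(precision=3,suppress=True)
C={n:np.load(f"pics/{n}.npz") for n in("side","top")}
def ray(n,p):
    K,V=C[n]["K"],C[n]["V"]; R,t=V[:3,:3],V[:3,3]
    d=R.T@np.linalg.solve(K,[p[0],p[1],1.]); return -R.T@t,d/np.linalg.norm(d)
def tri(ps,pt):
    P=[C[n]["K"]@C[n]["V"][:3] for n in("side","top")]
    X=cv2.triangulatePoints(*P,np.float64(ps),np.float64(pt))[:,0]; X=X[:3]/X[3]
    return X,proj("side",X)-ps
def plane(n,p,z):
    o,d=ray(n,p); return o+d*(z-o[2])/d[2]
def proj(n,X):
    q=C[n]["K"]@(C[n]["V"][:3]@np.append(X,1)); return q[:2]/q[2]
def blobs(m,amin=15):
    k,l,s,c=cv2.connectedComponentsWithStats(m.astype(np.uint8),connectivity=8)
    return [(s[i,4],c[i],s[i,:4]) for i in range(1,k) if s[i,4]>=amin]
E
python3 - <<'E'
from h import *
R={"side":(230,150,350,300),"top":(240,150,360,255)}
for n,(x0,y0,x1,y1) in R.items():
    im=cv2.imread(f"pics/{n}0.png"); r=im[y0:y1,x0:x1]; h=cv2.cvtColor(r,cv2.COLOR_BGR2HSV)
    H,S,Vv=cv2.split(h)
    blk=(Vv<45); yel=(H>18)&(H<35)&(S>120)&(Vv>60); grn=(H>50)&(H<95)&(S>80); org=(H<16)&(S>130)&(Vv>120)
    for nm,m in(("blk",blk),("yel",yel),("org",org)):
        for b in blobs(m,4): print(n,nm,b[0],b[1]+[x0,y0],b[2]+[x0,y0,0,0])
    if n=="top":
        c=max(cv2.findContours(grn.astype(np.uint8),0,2)[0],key=cv2.contourArea)
        hu=cv2.convexHull(c); a=cv2.approxPolyDP(hu,4,True); print((a[:,0]+[x0,y0]).tolist())
    cv2.imwrite(f"pics/{n}z.png",cv2.resize(r,None,fx=3,fy=3,interpolation=cv2.INTER_CUBIC))
a=cv2.imread("pics/sidez.png");b=cv2.imread("pics/topz.png")
o=np.zeros((max(a.shape[0],b.shape[0]),a.shape[1]+b.shape[1],3),np.uint8);o[:a.shape[0],:a.shape[1]]=a;o[:b.shape[0],a.shape[1]:]=b
cv2.imwrite("pics/z0.png",o)
E
```

```text
side blk 239 [323.368 184.778] [314 174  20  20]
side blk 331 [316.36  222.124] [306 210  23  23]
side yel 16 [323.5 176. ] [321 174   6   5]
side yel 252 [236.067 195.734] [230 183  16  33]
side yel 22 [315.591 212.5  ] [313 210   6   6]
side org 32 [243.469 181.031] [239 179   9   6]
side org 138 [265.558 224.101] [259 217  14  15]
top blk 211 [326.005 216.014] [317 206  19  19]
top blk 207 [271.797 220.469] [263 211  19  20]
top yel 27 [328.111 212.148] [326 209   5   7]
top yel 25 [272.56 217.12] [271 214   4   7]
top org 93 [270.065 177.   ] [266 172   9  11]
[[343, 164], [349, 237], [257, 245], [249, 172]]
```

View pics/z0.png

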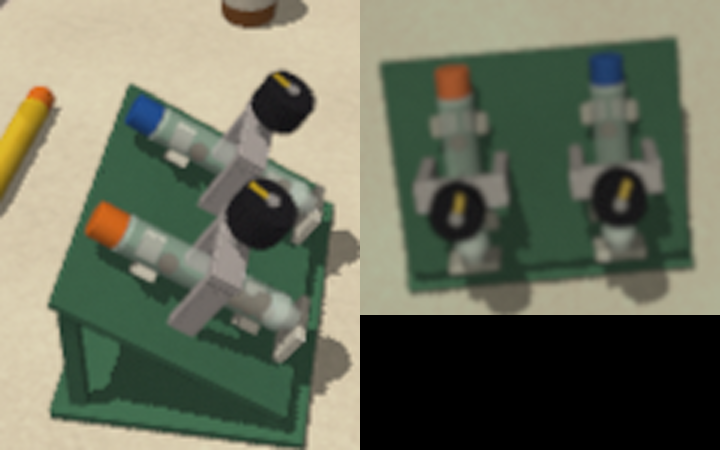

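Run:
```python
from h import *
print("Lface",*tri((320.4,217.0),(271.7,222.0)))
L,e=tri((317,221),(272,220.5)); print("Lknob",L,e)
Rk,e=tri((323.5,183.5),(326,215)); print("Rknob",Rk,e)
d=L-Rk; print("dist",np.linalg.norm(d),"yaw from knobs",np.degrees(np.arctan2(-d[0],d[1])))
# holder top edge: high edge corners at z=135; low at z~? 
a=plane("top",(343,164),135);b=plane("top",(249,172),135);print("high edge",a,b,np.linalg.norm(a-b),np.degrees(np.arctan2(-(b-a)[0],(b-a)[1])))
a=plane("top",(349.5,240),0);b=plane("top",(257,245),0);print("low edge",a,b,np.linalg.norm(a-b),np.degrees(np.arctan2(-(b-a)[0],(b-a)[1])))
yaw=np.arctan2(-d[0],d[1])
x=np.array([np.cos(yaw),np.sin(yaw),0]); n=-.5*x+[0,0,np.cos(np.pi/6)]
print("axis",n,"face from knob",L+15*n)
# stopper tip
print("stopper centre",*tri((265.6,224.1),(270,177)))
```

```text
Lface [457.023 102.901 194.13 ] [0.107 0.026]
Lknob [462.876 105.028 181.581] [0.457 0.111]
Rknob [500.248 -19.543 182.164] [0.36  0.088]
dist 130.05748723467593 yaw from knobs 16.69937580860615
high edge [646.844 -37.475 135.   ] [579.736 196.881 135.   ] 243.77434087993853 15.979097146544095
low edge [470.871 -96.039   0.   ] [407.491 158.456   0.   ] 262.26833547101677 13.984637896282011
axis [-0.479 -0.144  0.866] face from knob [455.692 102.873 194.572]
stopper centre [572.752 137.325 155.962] [0.304 0.09 ]
```

Measurements agree: knob spacing comes out at 130 mm, face height at 194 mm and the yaw at about 16°. The tool can only twist about its vertical z. So I'll grip the 30°-tilted knob from above and turn it in limited strokes about the holder's y line. First I'll lift and pre-turn the wrist.

Call:
{"method": "send_rows", "body": {"grip": [85, 85, 85, 85, 85], "slide": [[0, 0, -35], [0, 0, -35], [0, 0, 0], [0, 0, 0], [0, 0, 0]], "twist": [-0.15, -0.15, -0.15, -0.15, -0.15]}}

```text
clock: 0.6
position: [222.1, -475.7, 271.5]
ee_rot: [-2.599, -1.765, -0.0]
ft_force: [1.0, -0.1, -0.3]
grip_width: 85.0
```

Call:
{"method": "send_rows", "body": {"grip": [85, 85, 85, 85, 85], "slide": [[0, 0, 0], [0, 0, 0], [0, 0, 0], [0, 0, 0], [0, 0, 0]], "twist": [-0.15, -0.15, -0.15, -0.15, -0.15]}}

```text
clock: 1.1
position: [222.1, -475.6, 271.3]
ee_rot: [-1.772, -2.594, -0.001]
ft_force: [0.0, -1.7, 0.5]
grip_width: 85.1
```

Call:
{"method": "send_rows", "body": {"grip": [85, 85, 85, 85, 85], "slide": [[0, 0, 0], [0, 0, 0], [0, 0, 0], [0, 0, 0], [0, 0, 0]], "twist": [-0.15, -0.15, -0.15, -0.15, -0.15]}}

```text
clock: 1.6
position: [222.1, -475.6, 271.3]
ee_rot: [-0.699, -3.063, -0.001]
ft_force: [-0.1, 0.7, 0.1]
grip_width: 85.1
```

Call:
{"method": "send_rows", "body": {"grip": [85, 85, 85, 85, 85], "slide": [[0, 0, 0], [0, 0, 0], [0, 0, 0], [0, 0, 0], [0, 0, 0]], "twist": [-0.15, -0.15, -0.15, -0.15, -0.15]}}

```text
clock: 2.1
position: [222.0, -475.6, 271.3]
ee_rot: [0.472, -3.106, -0.001]
ft_force: [0.0, -0.1, 0.5]
grip_width: 85.3
```

Call:
{"method": "send_rows", "body": {"grip": [85, 85, 85, 85, 85], "slide": [[0, 0, 0], [0, 0, 0], [0, 0, 0], [0, 0, 0], [0, 0, 0]], "twist": [-0.15, -0.15, -0.15, -0.15, -0.15]}}

```text
clock: 2.6
position: [222.0, -475.6, 271.3]
ee_rot: [-1.576, 2.717, 0.001]
ft_force: [0.4, -0.4, -0.3]
grip_width: 84.8
```

```bash
cat > st.py <<'E'
import sys
from h import *
from scipy.spatial.transform import Rotation as Ro
s=observe(); R=Ro.from_rotvec(s["ee_rot"]).as_matrix()
print("t",s["clock"],"q",s["joint_positions"],"p",s["position"],"F",s["ft_force"],"M",s["torque"],"w",round(s["grip_width"],1))
print("y_tool yaw",np.degrees(np.arctan2(R[1,1],R[0,1])),"tool z",R[:,2])
if len(sys.argv)>3: print("tool shift",R.T@(np.float64(sys.argv[1:4])-s["position"]))
E
python3 st.py 462 104.6 230
```

```text
t 2.6 q [-1.289  0.253  0.126  1.444 -0.    -2.341] p [ 222.044 -475.572  271.297] F [ 0.406 -0.437 -0.281] M [0.016 0.04  0.057] w 84.8
y_tool yaw 150.24078665066315 tool z [-0.     0.001 -1.   ]
tool shift [-622.744   79.641   41.601]
```

Call:
{"method": "send_rows", "body": {"grip": [85, 85, 85, 85, 85], "slide": [[-41.5, 5.3, 0], [-41.5, 5.3, 0], [-41.5, 5.3, 0], [-41.5, 5.3, 0], [-41.5, 5.3, 0]], "twist": [0, 0, 0, 0, 0]}}

```text
clock: 3.1
position: [303.4, -281.2, 271.4]
ee_rot: [-1.567, 2.723, 0.0]
ft_force: [1.3, -0.9, 0.1]
grip_width: 85.0
```

Call:
{"method": "send_rows", "body": {"grip": [85, 85, 85, 85, 85], "slide": [[-41.5, 5.3, 0], [-41.5, 5.3, 0], [-41.5, 5.3, 0], [-41.5, 5.3, 0], [-41.5, 5.3, 0]], "twist": [0, 0, 0, 0, 0]}}

```text
clock: 3.6
position: [384.6, -88.4, 271.5]
ee_rot: [-1.568, 2.722, 0.0]
ft_force: [0.7, -0.4, -0.9]
grip_width: 85.0
```

Call:
{"method": "send_rows", "body": {"grip": [85, 85, 85, 85, 85], "slide": [[-41.5, 5.3, 0], [-41.5, 5.3, 0], [-41.5, 5.3, 0], [-41.5, 5.3, 0], [-41.5, 5.3, 0]], "twist": [0, 0, 0, 0, 0]}}

```text
clock: 4.1
position: [465.8, 104.5, 271.4]
ee_rot: [1.568, -2.722, -0.0]
ft_force: [1.7, -0.1, -0.2]
grip_width: 84.6
```

```bash
python3 st.py 462 104.6 225
```

```text
t 4.1 q [ 0.05   0.168  0.014  1.416 -0.    -0.996] p [465.846 104.528 271.423] F [ 1.711 -0.133 -0.226] M [ 0.038 -0.057 -0.047] w 84.6
y_tool yaw 149.90262857672928 tool z [-0. -0. -1.]
tool shift [ 1.857  3.357 46.424]
```

Call:
{"method": "send_rows", "body": {"grip": [85, 85, 85, 85, 85], "slide": [[2, 3, 30], [0, 0, 30], [0, 0, 20], [0, 0, 15], [0, 0, 0]], "twist": [0, 0, 0, 0, 0]}}

```text
clock: 4.6
position: [460.8, 102.4, 174.9]
ee_rot: [1.567, -2.72, -0.002]
ft_force: [-0.9, 1.1, -0.1]
grip_width: 85.2
```

```bash
python3 st.py 462 104.6 161
cat > look.py <<'E'
import sys
from h import *
for n,(x0,y0,x1,y1) in {"side":(240,130,390,280),"top":(230,140,360,260)}.items():
    if n in sys.argv[2:]:
        f=optics.grab_frame(n)["image"]; cv2.imwrite(f"pics/{sys.argv[1]}_{n}_full.png",f)
        cv2.imwrite(f"pics/{sys.argv[1]}_{n}.png",cv2.resize(f[y0:y1,x0:x1],None,fx=4,fy=4,interpolation=cv2.INTER_CUBIC))
E
python3 look.py a side top
```

```text
t 4.6 q [ 0.046  0.186 -0.226  1.162 -0.    -0.999] p [460.816 102.404 174.88 ] F [-0.901  1.086 -0.057] M [-0.015 -0.044  0.03 ] w 85.2
y_tool yaw 149.89074293172243 tool z [-0.003 -0.    -1.   ]
tool shift [-2.519  0.038 13.875]
```

View pics/a_side.png

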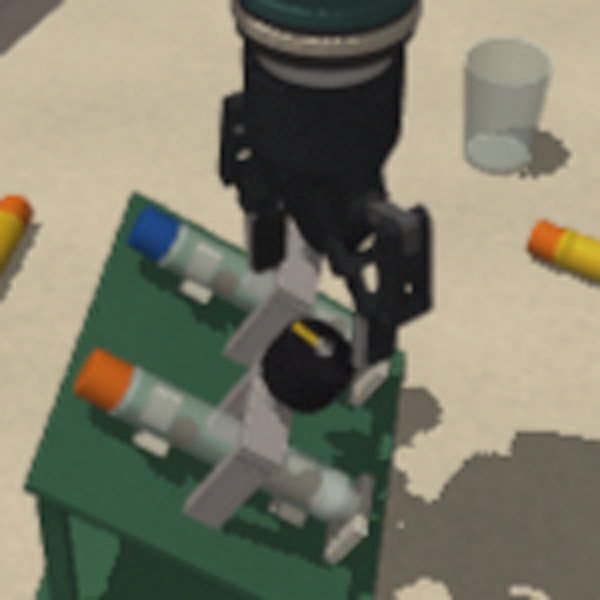

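Run:
```python
from h import *
for X in [(460.8,102.4,175),(460.8,102.4,188),(424,123,188),(497,82,188),(463.5,105,181.4)]: print(X,proj("side",np.float64(X)),(proj("side",np.float64(X))-[240,130])*4,proj("top",np.float64(X)))
```

```text
(460.8, 102.4, 175) [318.76  222.815] [315.042 371.258] [273.187 221.544]
(460.8, 102.4, 188) [318.9   218.453] [315.601 353.814] [272.551 220.765]
(424, 123, 188) [331.28  229.865] [365.122 399.462] [260.698 234.298]
(497, 82, 188) [307.485 207.87 ] [269.942 311.48 ] [284.103 207.648]
(463.5, 105, 181.4) [317.194 221.078] [308.776 364.314] [272.055 219.863]
```

View pics/a_top_full.png

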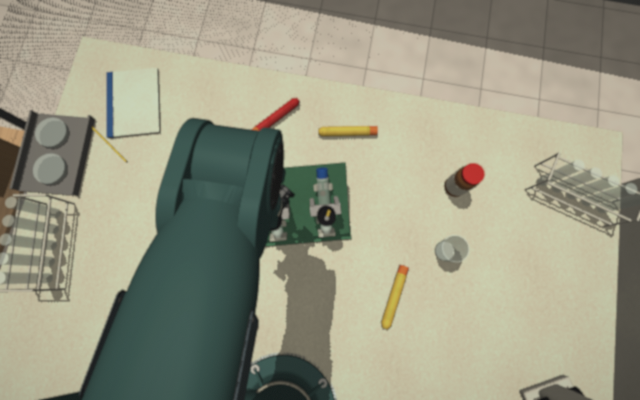

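View pics/a_top.png

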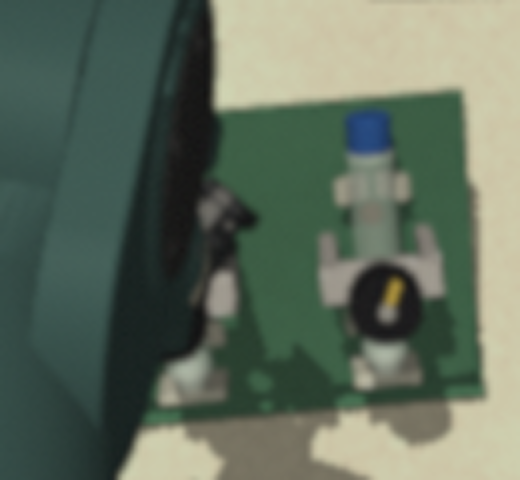

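```bash
python3 - <<'E'
from h import *
for s,t in [((225,178),(257,219)),((222,110),(257,219)),((262,268),(235,215)),((262,268),(213,205))]:
    print(tri(np.float64(s)/4+[240,130],np.float64(t)/4+[230,140]))
E
python3 - <<'E'
import cv2
a=cv2.imread('pics/a_side_full.png')[160:250,280:370]
b=cv2.imread('pics/a_top_full.png')[170:240,260:330]
import numpy as np
a=cv2.resize(a,(450,450),interpolation=cv2.INTER_CUBIC);b=cv2.resize(b,(350,350),interpolation=cv2.INTER_CUBIC)
o=np.zeros((450,800,3),np.uint8);o[:,:450]=a;o[:350,450:]=b
o=np.clip(o.astype(float)*2.2,0,255).astype(np.uint8)
cv2.imwrite('pics/b.png',o)
E
```

```text
(array([526.424,  59.787, 253.209]), array([3.248, 0.819]))
(array([523.073,  57.113, 295.535]), array([5.803, 1.357]))
(array([518.045,  72.837, 209.202]), array([-4.932, -1.508]))
(array([516.21 ,  84.567, 220.487]), array([-6.543, -2.085]))
```

View pics/b.png

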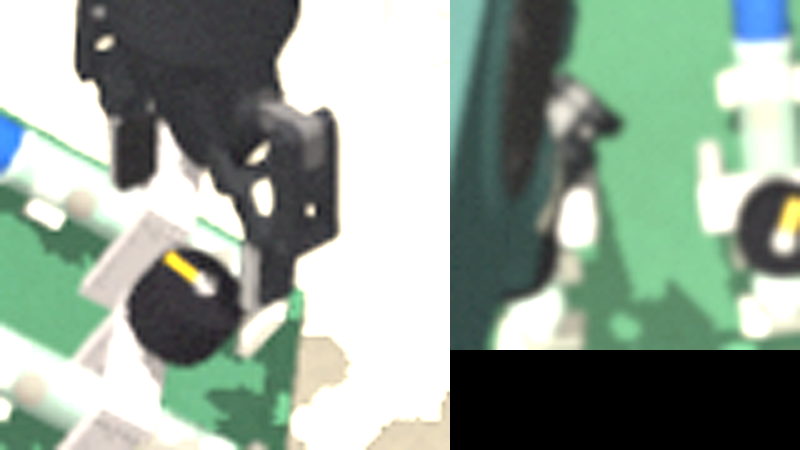

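The tips appear about 30 mm higher than the nominal geometry says: near tip at side pixel (331,221), expected (331,230). The horizontal position agrees in both views. I'll go to the planned height, close partway and look again.

Call:
{"method": "send_rows", "body": {"grip": [85, 85, 57, 57, 57], "slide": [[-2.5, 0, 7], [0, 0, 7], [0, 0, 0], [0, 0, 0], [0, 0, 0]], "twist": [0, 0, 0, 0, 0]}}

```text
clock: 5.2
position: [463.4, 104.6, 162.8]
ee_rot: [-1.568, 2.722, -0.0]
ft_force: [-0.3, -0.2, -0.4]
grip_width: 56.8
```

```bash
python3 st.py 462 104.6 161; python3 look.py c side
python3 - <<'E'
import cv2,numpy as np
a=cv2.imread('pics/c_side_full.png')[160:250,270:370]
cv2.imwrite('pics/c.png',np.clip(cv2.resize(a,None,fx=5,fy=5,interpolation=cv2.INTER_CUBIC)*2.2,0,255).astype(np.uint8))
E
```

```text
t 5.2 q [ 0.05   0.194 -0.249  1.127 -0.    -0.995] p [463.397 104.572 162.781] F [-0.296 -0.235 -0.417] M [ 0.038 -0.014  0.012] w 56.8
y_tool yaw 149.88530507751213 tool z [ 0.  0. -1.]
tool shift [0.677 1.223 1.78 ]
```

View pics/c.png

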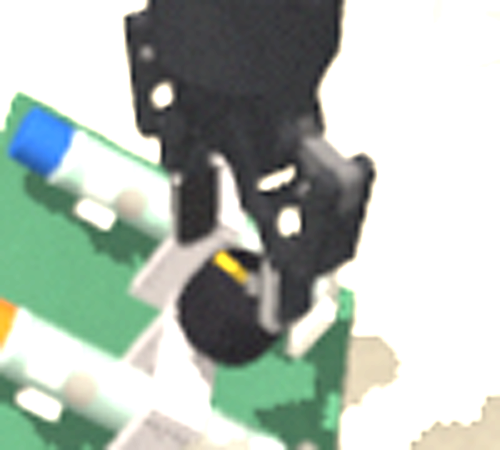

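Run:
```python
from h import *
for xy in [(436,120),(490,89)]:
    for z in (165,175,185,195,205): print(xy,z,proj("side",np.float64((*xy,z))))
```

```text
(436, 120) 165 [326.087 234.892]
(436, 120) 175 [326.255 231.587]
(436, 120) 185 [326.426 228.228]
(436, 120) 195 [326.599 224.814]
(436, 120) 205 [326.776 221.343]
(490, 89) 165 [308.994 218.35 ]
(490, 89) 175 [309.023 215.067]
(490, 89) 185 [309.052 211.733]
(490, 89) 195 [309.082 208.348]
(490, 89) 205 [309.112 204.908]
```

Call:
{"method": "send_rows", "body": {"grip": [64, 64, 64, 64, 64], "slide": [[1, 1, 0], [0, 0, 2], [0, 0, 3], [0, 0, 3], [0, 0, 0]], "twist": [0, 0, 0, 0, 0]}}

```text
clock: 5.75
position: [461.7, 104.2, 154.1]
ee_rot: [1.568, -2.722, -0.001]
ft_force: [-0.4, -0.2, 1.0]
grip_width: 64.1
```

Call:
{"method": "send_rows", "body": {"grip": [64, 64, 64, 64, 64], "slide": [[0, 0, 2], [0, 0, 2], [0, 0, 2], [0, 0, 0], [0, 0, 0]], "twist": [0, 0, 0, 0, 0]}}

```text
clock: 6.25
position: [461.9, 104.2, 148.6]
ee_rot: [1.568, -2.722, -0.0]
ft_force: [0.0, -0.2, 0.6]
grip_width: 63.8
```

```bash
python3 st.py 462 104.6 148; python3 look.py d side
python3 - <<'E'
import cv2,numpy as np
a=cv2.imread('pics/d_side_full.png')[160:250,270:370]
cv2.imwrite('pics/d.png',np.clip(cv2.resize(a,None,fx=5,fy=5,interpolation=cv2.INTER_CUBIC)*2.2,0,255).astype(np.uint8))
E
```

```text
t 6.25 q [ 0.05   0.2   -0.282  1.089  0.    -0.996] p [461.94  104.222 148.581] F [ 0.046 -0.233  0.623] M [-0.051  0.044  0.027] w 63.8
y_tool yaw 149.88514429209826 tool z [-0.  0. -1.]
tool shift [-0.357  0.138  0.581]
```

View pics/d.png

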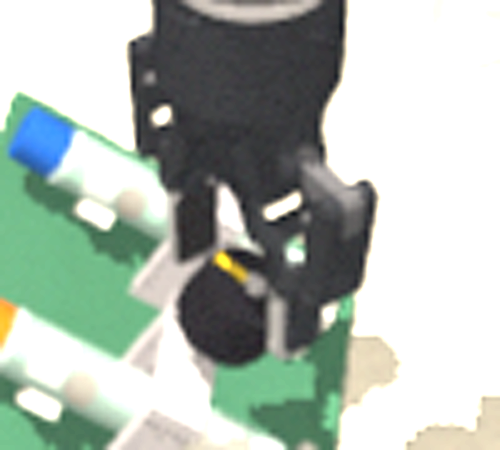

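Call:
{"method": "send_rows", "body": {"grip": [50, 40, 35, 35, 35], "slide": [[0, 0, 1], [0, 0, 1], [0, 0, 0], [0, 0, 0], [0, 0, 0]], "twist": [0, 0, 0, 0, 0]}}

```text
clock: 6.8
position: [462.3, 104.1, 147.8]
ee_rot: [-1.567, 2.721, -0.002]
ft_force: [-5.0, -1.6, 19.9]
grip_width: 44.0
```

```bash
python3 st.py
```

```text
t 6.8 q [ 0.05   0.2   -0.285  1.085 -0.    -0.996] p [462.282 104.095 147.772] F [-4.994 -1.596 19.918] M [-0.331  1.099 -0.073] w 44.0
y_tool yaw 149.8793775939186 tool z [ 0.002 -0.    -1.   ]
```

Call:
{"method": "send_rows", "body": {"grip": [35, 35, 35, 35, 35], "slide": [[0, 0, 0], [0, 0, 0], [0, 0, 0], [0, 0, 0], [0, 0, 0]], "twist": [0.15, 0.15, 0.15, 0.15, 0.15]}}

```text
clock: 7.3
position: [461.6, 104.8, 147.5]
ee_rot: [-0.453, 3.108, 0.002]
ft_force: [-14.3, -0.4, 29.7]
grip_width: 41.8
```

```bash
python3 st.py
```

```text
t 7.3 q [ 0.05   0.2   -0.285  1.085  0.001 -0.24 ] p [461.644 104.763 147.499] F [-14.281  -0.381  29.704] M [1.001 3.383 0.739] w 41.8
y_tool yaw 106.60330825482343 tool z [ 0.001  0.001 -1.   ]
```

Call:
{"method": "send_rows", "body": {"grip": [35, 35, 35, 35, 35], "slide": [[0, 0, -0.5], [0, 0, -0.5], [0, 0, 0], [0, 0, 0], [0, 0, 0]], "twist": [0.15, 0.15, 0.15, 0.15, 0.15]}}

```text
clock: 7.8
position: [460.3, 105.8, 149.8]
ee_rot: [-0.714, -3.058, -0.006]
ft_force: [-27.7, 10.1, 56.7]
grip_width: 41.9
```

```bash
python3 st.py; python3 look.py e side
python3 - <<'E'
import cv2,numpy as np
a=cv2.imread('pics/e_side_full.png')[160:250,270:370]
cv2.imwrite('pics/e.png',np.clip(cv2.resize(a,None,fx=5,fy=5,interpolation=cv2.INTER_CUBIC)*2.2,0,255).astype(np.uint8))
E
```

```text
t 7.8 q [ 0.05   0.197 -0.283  1.092  0.004  0.51 ] p [460.258 105.798 149.799] F [-27.67   10.075  56.667] M [4.227 4.49  1.165] w 41.9
y_tool yaw 63.69767487288483 tool z [-0.     0.004 -1.   ]
```

View pics/e.png

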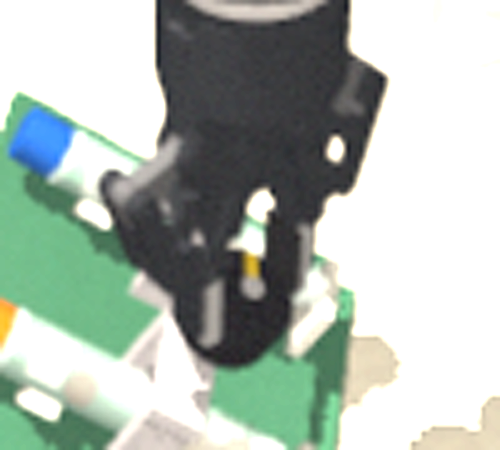

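The stripe swung from up-left to upright, (235,270)→(250,265) in the crop, so the knob turns clockwise as wanted. I'll release, measure the stripe angle with code and re-centre.

Call:
{"method": "send_rows", "body": {"grip": [68, 68, 68, 68, 68], "slide": [[0, 0, -1], [0, 0, 0], [0, 0, 0], [0, 0, 0], [0, 0, 0]], "twist": [0, 0, 0, 0, 0]}}

```text
clock: 8.35
position: [461.9, 104.2, 148.4]
ee_rot: [-0.708, -3.06, 0.0]
ft_force: [-0.1, 0.8, -0.1]
grip_width: 68.0
```

Call:
{"method": "send_rows", "body": {"grip": [68, 68, 68, 68, 68], "slide": [[0, 0, 0], [0, 0, 0], [0, 0, 0], [0, 0, 0], [0, 0, 0]], "twist": [-0.15, -0.15, -0.15, -0.15, -0.15]}}

```text
clock: 8.85
position: [461.9, 104.2, 148.4]
ee_rot: [0.472, -3.106, 0.0]
ft_force: [-0.0, 0.1, 0.6]
grip_width: 67.8
```

```bash
cat > ang.py <<'E'
import sys
from h import *
yaw=np.radians(16.3); hx=np.array([np.cos(yaw),np.sin(yaw),0]); hy=np.array([-hx[1],hx[0],0]); n=-.5*hx+np.array([0,0,.75**.5]); u=np.cross(hy,n)
F0=np.array([463.5,105,181.4])+15*n
def ang(im,turn=0):
    F=F0-n*5*turn/(2*np.pi); c=proj("side",F)
    x0,y0=(c-14).astype(int); r=im[y0:y0+28,x0:x0+28]; H,S,V=cv2.split(cv2.cvtColor(r,cv2.COLOR_BGR2HSV))
    bs=blobs((H>16)&(H<36)&(S>110)&(V>55),4)
    for a,q,_ in bs:
        o,d=ray("side",q+[x0,y0]); P=o+d*((F-o)@n)/(d@n)-F
        print("yellow",a,q+[x0,y0],"r",np.linalg.norm(P).round(1),"cw angle deg",np.degrees(np.arctan2(-(P@hy),P@u)).round(1))
    return bs
if __name__=="__main__":
    im=optics.grab_frame("side")["image"] if sys.argv[1]=="live" else cv2.imread(sys.argv[1])
    if sys.argv[1]=="live": cv2.imwrite(f"pics/l{observe()['clock']:.2f}.png",im)
    ang(im,float(sys.argv[2]))
E
python3 ang.py pics/side0.png 0; python3 ang.py pics/d_side_full.png 0;python3 ang.py pics/e_side_full.png 1.3;python3 ang.py live 1.3; python3 st.py 460.5 104.3 148
```

```text
yellow 24 [315.75  212.667] r 14.2 cw angle deg 19.5
yellow 19 [315.421 212.526] r 14.9 cw angle deg 18.1
yellow 11 [319.909 212.636] r 12.9 cw angle deg 74.6
t 8.9 q [ 0.05   0.2   -0.282  1.089 -0.    -0.262] p [461.934 104.206 148.426] F [0.187 0.345 0.625] M [-0.049 -0.007 -0.013] w 67.7
y_tool yaw 107.82954311145208 tool z [-0. -0. -1.]
tool shift [1.336 0.529 0.427]
```

Stroke 1 gave roughly 56° (stripe angle 18°→75°). I'll use a shorter ±0.6 rad stroke to keep the force low.

Call:
{"method": "send_rows", "body": {"grip": [68, 68, 68, 68, 40], "slide": [[1.3, 0.5, 0], [0, 0, 0], [0, 0, 0], [0, 0, 0], [0, 0, 0]], "twist": [-0.15, -0.15, -0.15, -0.15, 0]}}

```text
clock: 9.4
position: [460.5, 104.3, 148.5]
ee_rot: [1.359, -2.832, -0.0]
ft_force: [-0.5, 0.2, 0.0]
grip_width: 55.1
```

Call:
{"method": "send_rows", "body": {"grip": [35, 35, 35, 35, 35], "slide": [[0, 0, 0], [0, 0, 0], [0, 0, 0], [0, 0, 0], [0, 0, 0]], "twist": [0, 0, 0, 0.15, 0.15]}}

```text
clock: 9.9
position: [461.3, 104.3, 149.6]
ee_rot: [-0.903, 3.007, -0.001]
ft_force: [-0.7, 4.9, 4.1]
grip_width: 42.2
```

Call:
{"method": "send_rows", "body": {"grip": [35, 35, 35, 35, 35], "slide": [[0, 0, 0], [0, 0, 0], [0, 0, 0], [0, 0, 0], [0, 0, 0]], "twist": [0.15, 0.15, 0.15, 0.15, 0.15]}}

```text
clock: 10.4
position: [461.1, 105.0, 149.3]
ee_rot: [0.261, 3.13, 0.003]
ft_force: [-13.5, -2.8, 29.9]
grip_width: 41.6
```

```bash
python3 st.py; python3 ang.py live 2.2
```

```text
t 10.4 q [ 0.05   0.197 -0.284  1.088  0.002  0.216] p [461.072 104.973 149.27 ] F [-13.523  -2.775  29.892] M [0.289 2.71  0.55 ] w 41.6
y_tool yaw 80.47464088050663 tool z [ 0.001  0.002 -1.   ]
yellow 12 [323.417 214.75 ] r 13.9 cw angle deg 115.1
```

Call:
{"method": "send_rows", "body": {"grip": [35, 35, 68, 68, 68], "slide": [[0, 0, -0.5], [0, 0, -0.5], [0, 0, 0], [0, 0, 0], [0, 0, 0]], "twist": [0.15, 0.15, 0, 0, 0]}}

```text
clock: 10.95
position: [460.5, 104.3, 149.4]
ee_rot: [-0.712, -3.06, 0.0]
ft_force: [0.4, -0.0, -0.3]
grip_width: 68.3
```

```bash
python3 ang.py live 2.4; python3 st.py 461 104.5 148.3
```

```text
yellow 12 [324.167 216.   ] r 13.2 cw angle deg 128.5
t 11.0 q [ 0.05   0.197 -0.283  1.091 -0.     0.506] p [460.511 104.239 149.413] F [-0.434 -0.392 -0.251] M [ 0.013  0.023 -0.039] w 68.1
y_tool yaw 63.84549311119964 tool z [-0. -0. -1.]
tool shift [-0.324  0.45   1.112]
```

Call:
{"method": "send_rows", "body": {"grip": [68, 68, 68, 68, 68], "slide": [[-0.3, 0.5, 1.5], [0, 0, 0], [0, 0, 0], [0, 0, 0], [0, 0, 0]], "twist": [-0.15, -0.15, -0.15, -0.15, -0.15]}}

```text
clock: 11.5
position: [461.0, 104.6, 147.9]
ee_rot: [0.47, -3.106, -0.0]
ft_force: [0.1, 0.7, -0.1]
grip_width: 68.2
```

Call:
{"method": "send_rows", "body": {"grip": [68, 68, 68, 68, 40], "slide": [[0, 0, 0], [0, 0, 0], [0, 0, 0], [0, 0, 0], [0, 0, 0]], "twist": [-0.15, -0.15, -0.15, -0.15, 0]}}

```text
clock: 12.0
position: [461.0, 104.6, 147.9]
ee_rot: [1.362, -2.831, -0.0]
ft_force: [0.6, -0.3, -0.5]
grip_width: 55.1
```

Call:
{"method": "send_rows", "body": {"grip": [35, 35, 35, 35, 35], "slide": [[0, 0, 0], [0, 0, 0], [0, 0, 0], [0, 0, 0], [0, 0, 0]], "twist": [0, 0, 0, 0.15, 0.15]}}

```text
clock: 12.5
position: [461.8, 104.5, 149.1]
ee_rot: [-0.904, 3.007, -0.001]
ft_force: [0.1, 3.3, 4.0]
grip_width: 41.8
```

Call:
{"method": "send_rows", "body": {"grip": [35, 35, 35, 35, 35], "slide": [[0, 0, 0], [0, 0, 0], [0, 0, 0], [0, 0, -0.5], [0, 0, -0.5]], "twist": [0.15, 0.15, 0.15, 0.15, 0.15]}}

```text
clock: 13.0
position: [460.2, 105.1, 149.9]
ee_rot: [-0.259, -3.13, -0.002]
ft_force: [-16.5, -0.2, 29.0]
grip_width: 41.3
```

Call:
{"method": "send_rows", "body": {"grip": [35, 35, 68, 68, 68], "slide": [[0, 0, -0.5], [0, 0, -0.5], [0, 0, 0], [0, 0, 0], [0, 0, 0]], "twist": [0.15, 0.15, 0, 0, 0]}}

```text
clock: 13.5
position: [461.0, 104.5, 149.8]
ee_rot: [-0.706, -3.061, 0.0]
ft_force: [-0.1, 0.2, 0.3]
grip_width: 68.1
```

```bash
python3 ang.py live 3.4; python3 st.py 461.3 104.5 147.8
```

```text
yellow 17 [324.647 220.471] r 11.4 cw angle deg -175.5
t 13.55 q [ 0.05   0.198 -0.281  1.092 -0.     0.504] p [461.021 104.558 149.821] F [-0.387 -0.055  0.109] M [ 0.027 -0.008 -0.02 ] w 68.3
y_tool yaw 64.01274112167187 tool z [-0. -0. -1.]
tool shift [-0.276  0.071  2.021]
```

Call:
{"method": "send_rows", "body": {"grip": [68, 68, 68, 68, 68], "slide": [[-0.3, 0, 2.3], [0, 0, 0], [0, 0, 0], [0, 0, 0], [0, 0, 0]], "twist": [-0.15, -0.15, -0.15, -0.15, -0.15]}}

```text
clock: 14.05
position: [461.3, 104.4, 147.6]
ee_rot: [0.473, -3.105, 0.0]
ft_force: [0.9, 0.1, -1.0]
grip_width: 68.1
```

Call:
{"method": "send_rows", "body": {"grip": [68, 68, 68, 68, 40], "slide": [[0, 0, 0], [0, 0, 0], [0, 0, 0], [0, 0, 0], [0, 0, 0]], "twist": [-0.15, -0.15, -0.15, -0.15, 0]}}

```text
clock: 14.55
position: [461.3, 104.4, 147.6]
ee_rot: [1.364, -2.83, -0.0]
ft_force: [0.3, 0.8, 0.1]
grip_width: 54.9
```

Call:
{"method": "send_rows", "body": {"grip": [35, 35, 35, 35, 35], "slide": [[0, 0, 0], [0, 0, 0], [0, 0, 0], [0, 0, 0], [0, 0, 0]], "twist": [0, 0, 0, 0.15, 0.15]}}

```text
clock: 15.05
position: [462.0, 104.4, 148.7]
ee_rot: [-0.905, 3.006, -0.001]
ft_force: [-0.6, 4.1, 2.5]
grip_width: 42.0
```

Call:
{"method": "send_rows", "body": {"grip": [35, 35, 35, 35, 35], "slide": [[0, 0, 0], [0, 0, 0], [0, 0, 0], [0, 0, -0.5], [0, 0, -0.5]], "twist": [0.15, 0.15, 0.15, 0.15, 0.15]}}

```text
clock: 15.55
position: [460.7, 105.1, 149.4]
ee_rot: [-0.258, -3.13, -0.003]
ft_force: [-16.8, -1.0, 27.6]
grip_width: 41.5
```

Call:
{"method": "send_rows", "body": {"grip": [35, 35, 68, 68, 68], "slide": [[0, 0, -0.5], [0, 0, -0.5], [0, 0, 0], [0, 0, 0], [0, 0, 0]], "twist": [0.15, 0.15, 0, 0, 0]}}

```text
clock: 16.05
position: [461.3, 104.4, 149.6]
ee_rot: [-0.71, -3.06, 0.0]
ft_force: [-0.7, -0.1, -0.3]
grip_width: 68.1
```

Call:
{"method": "send_rows", "body": {"grip": [68, 68, 68, 68, 68], "slide": [[0, 0, 2.3], [0, 0, 0], [0, 0, 0], [0, 0, 0], [0, 0, 0]], "twist": [-0.15, -0.15, -0.15, -0.15, -0.15]}}

```text
clock: 16.55
position: [461.3, 104.4, 147.2]
ee_rot: [0.471, -3.106, 0.0]
ft_force: [1.2, -1.3, -0.8]
grip_width: 68.2
```

Call:
{"method": "send_rows", "body": {"grip": [68, 68, 68, 68, 40], "slide": [[0, 0, 0], [0, 0, 0], [0, 0, 0], [0, 0, 0], [0, 0, 0]], "twist": [-0.15, -0.15, -0.15, -0.15, 0]}}

```text
clock: 17.05
position: [461.3, 104.4, 147.3]
ee_rot: [1.362, -2.83, -0.0]
ft_force: [0.1, -0.4, -0.1]
grip_width: 54.9
```

Call:
{"method": "send_rows", "body": {"grip": [35, 35, 35, 35, 35], "slide": [[0, 0, 0], [0, 0, 0], [0, 0, 0], [0, 0, 0], [0, 0, 0]], "twist": [0, 0, 0, 0.15, 0.15]}}

```text
clock: 17.55
position: [462.1, 104.4, 148.4]
ee_rot: [-0.904, 3.006, -0.001]
ft_force: [0.4, 4.1, 3.5]
grip_width: 41.7
```

Call:
{"method": "send_rows", "body": {"grip": [35, 35, 35, 35, 35], "slide": [[0, 0, 0], [0, 0, 0], [0, 0, 0], [0, 0, -0.5], [0, 0, -0.5]], "twist": [0.15, 0.15, 0.15, 0.15, 0.15]}}

```text
clock: 18.05
position: [460.8, 105.2, 149.1]
ee_rot: [-0.259, -3.13, -0.003]
ft_force: [-16.1, -2.3, 26.8]
grip_width: 41.6
```

Call:
{"method": "send_rows", "body": {"grip": [35, 35, 68, 68, 68], "slide": [[0, 0, -0.5], [0, 0, -0.5], [0, 0, 0], [0, 0, 0], [0, 0, 0]], "twist": [0.15, 0.15, 0, 0, 0]}}

```text
clock: 18.55
position: [461.3, 104.4, 149.3]
ee_rot: [-0.71, -3.06, 0.0]
ft_force: [-0.4, 0.8, -0.1]
grip_width: 67.9
```

```bash
python3 ang.py live 5; python3 st.py 461.5 104.5 147
```

```text
yellow 14 [316.571 220.143] r 12.5 cw angle deg -58.0
t 18.6 q [ 0.05   0.199 -0.282  1.091 -0.     0.506] p [461.293 104.4   149.27 ] F [-0.584  0.622 -0.251] M [ 0.002 -0.039  0.027] w 68.2
y_tool yaw 63.87867519111262 tool z [-0. -0. -1.]
tool shift [-0.143  0.181  2.27 ]
```

Call:
{"method": "send_rows", "body": {"grip": [68, 68, 68, 68, 68], "slide": [[-0.5, 0.4, 2.5], [0, 0, 0], [0, 0, 0], [0, 0, 0], [0, 0, 0]], "twist": [-0.15, -0.15, -0.15, -0.15, -0.15]}}

```text
clock: 19.1
position: [461.9, 104.5, 146.8]
ee_rot: [0.47, -3.106, 0.0]
ft_force: [0.9, -0.0, -0.3]
grip_width: 68.0
```

Call:
{"method": "send_rows", "body": {"grip": [68, 68, 68, 68, 40], "slide": [[0, 0, 0], [0, 0, 0], [0, 0, 0], [0, 0, 0], [0, 0, 0]], "twist": [-0.15, -0.15, -0.15, -0.15, 0]}}

```text
clock: 19.6
position: [461.9, 104.6, 146.8]
ee_rot: [1.362, -2.83, -0.0]
ft_force: [-0.1, 0.4, -0.2]
grip_width: 55.2
```

Call:
{"method": "send_rows", "body": {"grip": [35, 35, 35, 35, 35], "slide": [[0, 0, 0], [0, 0, 0], [0, 0, 0], [0, 0, 0], [0, 0, 0]], "twist": [0, 0, 0, 0.15, 0.15]}}

```text
clock: 20.1
position: [462.6, 104.6, 147.9]
ee_rot: [-0.904, 3.007, -0.001]
ft_force: [0.5, 5.0, 1.1]
grip_width: 41.5
```

Call:
{"method": "send_rows", "body": {"grip": [35, 35, 35, 35, 35], "slide": [[0, 0, 0], [0, 0, 0], [0, 0, 0], [0, 0, -0.5], [0, 0, -0.5]], "twist": [0.15, 0.15, 0.15, 0.15, 0.15]}}

```text
clock: 20.6
position: [461.6, 105.3, 148.5]
ee_rot: [-0.259, -3.13, -0.003]
ft_force: [-12.1, -1.0, 21.6]
grip_width: 41.1
```

Call:
{"method": "send_rows", "body": {"grip": [35, 35, 68, 68, 68], "slide": [[0, 0, -0.5], [0, 0, -0.5], [0, 0, 0], [0, 0, 0], [0, 0, 0]], "twist": [0.15, 0.15, 0, 0, 0]}}

```text
clock: 21.1
position: [461.9, 104.6, 148.8]
ee_rot: [-0.71, -3.06, 0.0]
ft_force: [0.9, 0.6, 0.2]
grip_width: 68.2
```

```bash
python3 ang.py live 5.9
```

```text
yellow 18 [314.222 215.833] r 13.5 cw angle deg -5.1
```

Call:
{"method": "send_rows", "body": {"grip": [68, 68, 68, 68, 68], "slide": [[0, 0, 2.3], [0, 0, 0], [0, 0, 0], [0, 0, 0], [0, 0, 0]], "twist": [-0.15, -0.15, -0.15, -0.15, -0.15]}}

```text
clock: 21.65
position: [461.9, 104.6, 146.5]
ee_rot: [0.47, -3.106, 0.0]
ft_force: [-0.3, 0.5, 0.0]
grip_width: 68.0
```

Call:
{"method": "send_rows", "body": {"grip": [68, 68, 68, 68, 40], "slide": [[0, 0, 0], [0, 0, 0], [0, 0, 0], [0, 0, 0], [0, 0, 0]], "twist": [-0.15, -0.15, -0.15, -0.15, 0]}}

```text
clock: 22.15
position: [461.9, 104.6, 146.5]
ee_rot: [1.362, -2.831, -0.0]
ft_force: [-0.6, 0.5, -0.1]
grip_width: 55.0
```

Call:
{"method": "send_rows", "body": {"grip": [35, 35, 35, 35, 35], "slide": [[0, 0, 0], [0, 0, 0], [0, 0, 0], [0, 0, 0], [0, 0, 0]], "twist": [0, 0, 0, 0.15, 0.15]}}

```text
clock: 22.65
position: [462.7, 104.6, 147.6]
ee_rot: [-0.904, 3.007, -0.001]
ft_force: [1.6, 4.6, 1.3]
grip_width: 41.5
```

Call:
{"method": "send_rows", "body": {"grip": [35, 35, 35, 35, 35], "slide": [[0, 0, 0], [0, 0, 0], [0, 0, 0], [0, 0, -0.5], [0, 0, -0.5]], "twist": [0.15, 0.15, 0.15, 0.15, 0.15]}}

```text
clock: 23.15
position: [461.7, 105.3, 148.1]
ee_rot: [-0.259, -3.131, -0.003]
ft_force: [-6.2, 7.1, 13.6]
grip_width: 41.3
```

Call:
{"method": "send_rows", "body": {"grip": [35, 35, 68, 68, 68], "slide": [[0, 0, -0.5], [0, 0, -0.5], [0, 0, 0], [0, 0, 0], [0, 0, 0]], "twist": [0.15, 0.15, 0, 0, 0]}}

```text
clock: 23.65
position: [461.9, 104.6, 148.5]
ee_rot: [-0.712, -3.06, 0.0]
ft_force: [0.1, 0.5, -0.4]
grip_width: 68.2
```

```bash
python3 ang.py live 6.9; python3 st.py 462 104.7 146.7
```

```text
yellow 19 [316.    213.368] r 13.9 cw angle deg 42.9
t 23.7 q [ 0.05   0.2   -0.282  1.089 -0.     0.507] p [461.882 104.548 148.489] F [-0.26  -0.329 -0.467] M [ 0.039  0.004 -0.02 ] w 68.1
y_tool yaw 63.84365503215482 tool z [-0. -0. -1.]
tool shift [-0.039  0.189  1.789]
```

Call:
{"method": "send_rows", "body": {"grip": [68, 68, 68, 68, 68], "slide": [[-0.5, 0.4, 3.5], [0, 0, 0], [0, 0, 0], [0, 0, 0], [0, 0, 0]], "twist": [-0.15, -0.15, -0.15, -0.15, -0.15]}}

```text
clock: 24.2
position: [462.5, 104.7, 144.9]
ee_rot: [0.47, -3.106, 0.0]
ft_force: [0.3, -0.0, 0.2]
grip_width: 68.2
```

Call:
{"method": "send_rows", "body": {"grip": [68, 68, 68, 68, 40], "slide": [[0, 0, 0], [0, 0, 0], [0, 0, 0], [0, 0, 0], [0, 0, 0]], "twist": [-0.15, -0.15, -0.15, -0.15, 0]}}

```text
clock: 24.7
position: [462.5, 104.7, 145.0]
ee_rot: [1.362, -2.831, -0.0]
ft_force: [0.5, -0.0, -0.2]
grip_width: 54.8
```

Call:
{"method": "send_rows", "body": {"grip": [35, 35, 35, 35, 35], "slide": [[0, 0, 0], [0, 0, 0], [0, 0, 0], [0, 0, 0], [0, 0, 0]], "twist": [0, 0, 0, 0.15, 0.15]}}

```text
clock: 25.2
position: [463.2, 104.7, 146.1]
ee_rot: [-0.904, 3.007, -0.001]
ft_force: [-0.4, 5.1, 3.3]
grip_width: 41.9
```

Call:
{"method": "send_rows", "body": {"grip": [35, 35, 35, 35, 35], "slide": [[0, 0, 0], [0, 0, 0], [0, 0, 0], [0, 0, -0.5], [0, 0, -0.5]], "twist": [0.15, 0.15, 0.15, 0.15, 0.15]}}

```text
clock: 25.7
position: [462.0, 105.5, 146.8]
ee_rot: [-0.259, -3.13, -0.003]
ft_force: [-16.8, -0.9, 27.3]
grip_width: 41.4
```

Call:
{"method": "send_rows", "body": {"grip": [35, 35, 68, 68, 68], "slide": [[0, 0, -0.5], [0, 0, -0.5], [0, 0, 0], [0, 0, 0], [0, 0, 0]], "twist": [0.15, 0.15, 0, 0, 0]}}

```text
clock: 26.2
position: [462.5, 104.7, 147.0]
ee_rot: [-0.71, -3.06, 0.0]
ft_force: [-0.5, -0.2, 0.0]
grip_width: 68.2
```

```bash
python3 ang.py live 7.7
```

```text
yellow 11 [320.636 214.545] r 14.0 cw angle deg 95.4
```

Call:
{"method": "send_rows", "body": {"grip": [68, 68, 68, 68, 68], "slide": [[0, 0, 2.5], [0, 0, 0], [0, 0, 0], [0, 0, 0], [0, 0, 0]], "twist": [-0.15, -0.15, -0.15, -0.15, -0.15]}}

```text
clock: 26.75
position: [462.6, 104.7, 144.5]
ee_rot: [0.471, -3.106, 0.0]
ft_force: [-0.6, -0.1, -0.9]
grip_width: 68.0
```

Call:
{"method": "send_rows", "body": {"grip": [68, 68, 68, 68, 40], "slide": [[0, 0, 0], [0, 0, 0], [0, 0, 0], [0, 0, 0], [0, 0, 0]], "twist": [-0.15, -0.15, -0.15, -0.15, 0]}}

```text
clock: 27.25
position: [462.6, 104.7, 144.5]
ee_rot: [1.362, -2.83, -0.0]
ft_force: [0.4, 0.3, -0.4]
grip_width: 55.2
```

Call:
{"method": "send_rows", "body": {"grip": [35, 35, 35, 35, 35], "slide": [[0, 0, 0], [0, 0, 0], [0, 0, 0], [0, 0, 0], [0, 0, 0]], "twist": [0, 0, 0, 0.15, 0.15]}}

```text
clock: 27.75
position: [463.3, 104.7, 145.7]
ee_rot: [-0.904, 3.007, -0.001]
ft_force: [-0.4, 2.9, 3.5]
grip_width: 41.5
```

Call:
{"method": "send_rows", "body": {"grip": [35, 35, 35, 35, 35], "slide": [[0, 0, 0], [0, 0, 0], [0, 0, 0], [0, 0, -0.5], [0, 0, -0.5]], "twist": [0.15, 0.15, 0.15, 0.15, 0.15]}}

```text
clock: 28.25
position: [462.1, 105.6, 146.3]
ee_rot: [-0.259, -3.13, -0.003]
ft_force: [-15.5, 0.0, 26.0]
grip_width: 41.1
```

Call:
{"method": "send_rows", "body": {"grip": [35, 35, 68, 68, 68], "slide": [[0, 0, -0.5], [0, 0, -0.5], [0, 0, 0], [0, 0, 0], [0, 0, 0]], "twist": [0.15, 0.15, 0, 0, 0]}}

```text
clock: 28.75
position: [462.5, 104.7, 146.5]
ee_rot: [-0.711, -3.06, 0.0]
ft_force: [-0.3, 0.6, -0.8]
grip_width: 67.7
```

```bash
python3 ang.py live 8.6; python3 st.py 462.5 104.8 145
```

```text
yellow 13 [323.692 219.077] r 12.4 cw angle deg 149.0
t 28.8 q [ 0.051  0.203 -0.285  1.084 -0.     0.507] p [462.54  104.707 146.481] F [-0.546  0.68  -0.445] M [ 0.058 -0.065 -0.013] w 67.7
y_tool yaw 63.87806986439278 tool z [-0. -0. -1.]
tool shift [0.076 0.066 1.481]
```

Call:
{"method": "send_rows", "body": {"grip": [68, 68, 68, 68, 68], "slide": [[-0.3, 0.2, 2.3], [0, 0, 0], [0, 0, 0], [0, 0, 0], [0, 0, 0]], "twist": [-0.15, -0.15, -0.15, -0.15, -0.15]}}

```text
clock: 29.3
position: [462.9, 104.7, 144.2]
ee_rot: [0.47, -3.106, 0.0]
ft_force: [-0.3, -0.4, 0.2]
grip_width: 68.4
```

Call:
{"method": "send_rows", "body": {"grip": [68, 68, 68, 68, 40], "slide": [[0, 0, 0], [0, 0, 0], [0, 0, 0], [0, 0, 0], [0, 0, 0]], "twist": [-0.15, -0.15, -0.15, -0.15, 0]}}

```text
clock: 29.8
position: [462.9, 104.7, 144.2]
ee_rot: [1.362, -2.831, -0.0]
ft_force: [0.4, -0.2, -0.7]
grip_width: 54.7
```

Call:
{"method": "send_rows", "body": {"grip": [35, 35, 35, 35, 35], "slide": [[0, 0, 0], [0, 0, 0], [0, 0, 0], [0, 0, 0], [0, 0, 0]], "twist": [0, 0, 0, 0.15, 0.15]}}

```text
clock: 30.3
position: [463.6, 104.8, 145.3]
ee_rot: [-0.904, 3.007, -0.001]
ft_force: [0.5, 3.4, 2.9]
grip_width: 41.9
```

Call:
{"method": "send_rows", "body": {"grip": [35, 35, 35, 35, 35], "slide": [[0, 0, 0], [0, 0, 0], [0, 0, 0], [0, 0, -0.5], [0, 0, -0.5]], "twist": [0.15, 0.15, 0.15, 0.15, 0.15]}}

```text
clock: 30.8
position: [461.8, 105.7, 146.2]
ee_rot: [-0.259, -3.13, -0.003]
ft_force: [-15.6, 5.4, 28.5]
grip_width: 41.5
```

Call:
{"method": "send_rows", "body": {"grip": [35, 35, 68, 68, 68], "slide": [[0, 0, -0.5], [0, 0, -0.5], [0, 0, 0], [0, 0, 0], [0, 0, 0]], "twist": [0.15, 0.15, 0, 0, 0]}}

```text
clock: 31.3
position: [462.9, 104.7, 146.2]
ee_rot: [-0.708, -3.061, 0.001]
ft_force: [0.5, 0.0, 0.4]
grip_width: 67.7
```

```bash
python3 ang.py live 9.5; python3 st.py 462.8 104.8 145
```

```text
yellow 19 [322.421 222.842] r 10.9 cw angle deg -149.8
t 31.35 q [ 0.051  0.203 -0.284  1.083 -0.     0.505] p [462.837 104.685 146.129] F [-0.011  0.704  0.072] M [-0.02   0.042  0.042] w 68.0
y_tool yaw 63.95492533336653 tool z [-0. -0. -1.]
tool shift [0.084 0.088 1.129]
```

Call:
{"method": "send_rows", "body": {"grip": [68, 68, 68, 68, 68], "slide": [[-0.3, 0.2, 2.2], [0, 0, 0], [0, 0, 0], [0, 0, 0], [0, 0, 0]], "twist": [-0.15, -0.15, -0.15, -0.15, -0.15]}}

```text
clock: 31.85
position: [463.2, 104.8, 144.0]
ee_rot: [0.472, -3.105, 0.0]
ft_force: [-0.2, -0.7, 0.3]
grip_width: 67.9
```

Call:
{"method": "send_rows", "body": {"grip": [68, 68, 68, 68, 40], "slide": [[0, 0, 0], [0, 0, 0], [0, 0, 0], [0, 0, 0], [0, 0, 0]], "twist": [-0.15, -0.15, -0.15, -0.15, 0]}}

```text
clock: 32.35
position: [463.2, 104.8, 144.0]
ee_rot: [1.363, -2.83, -0.0]
ft_force: [0.5, -0.3, -0.2]
grip_width: 55.0
```

Call:
{"method": "send_rows", "body": {"grip": [35, 35, 35, 35, 35], "slide": [[0, 0, 0], [0, 0, 0], [0, 0, 0], [0, 0, 0], [0, 0, 0]], "twist": [0, 0, 0, 0.15, 0.15]}}

```text
clock: 32.85
position: [464.0, 104.8, 145.1]
ee_rot: [-0.905, 3.006, -0.001]
ft_force: [-1.4, 3.4, 3.4]
grip_width: 41.4
```

Call:
{"method": "send_rows", "body": {"grip": [35, 35, 35, 35, 35], "slide": [[0, 0, 0], [0, 0, 0], [0, 0, 0], [0, 0, -0.5], [0, 0, -0.5]], "twist": [0.15, 0.15, 0.15, 0.15, 0.15]}}

```text
clock: 33.35
position: [462.2, 105.7, 146.0]
ee_rot: [-0.258, -3.13, -0.003]
ft_force: [-21.6, 1.4, 35.2]
grip_width: 41.2
```

```bash
python3 ang.py live 10; python3 st.py
```

```text
yellow 19 [319.737 223.684] r 12.0 cw angle deg -108.3
t 33.4 q [ 0.051  0.202 -0.285  1.084  0.002  0.226] p [461.893 105.639 146.23 ] F [-16.087   2.094  28.63 ] M [0.985 3.183 0.217] w 41.3
y_tool yaw 79.96157314607072 tool z [-0.001  0.002 -1.   ]
```

Call:
{"method": "send_rows", "body": {"grip": [35, 35, 68, 68, 68], "slide": [[0, 0, -0.5], [0, 0, -0.5], [0, 0, 0], [0, 0, 0], [0, 0, 0]], "twist": [0.15, 0.15, 0, 0, 0]}}

```text
clock: 33.9
position: [463.2, 104.8, 146.0]
ee_rot: [-0.712, -3.06, 0.0]
ft_force: [-1.8, 0.2, -0.6]
grip_width: 67.7
```

```bash
python3 ang.py live 10; python3 st.py 462.8 104.8 144
```

```text
yellow 12 [318.5 223.5] r 12.7 cw angle deg -93.9
t 33.95 q [ 0.051  0.204 -0.284  1.083 -0.     0.507] p [463.222 104.776 145.965] F [-0.015  0.005 -0.49 ] M [ 0.023 -0.018 -0.034] w 68.2
y_tool yaw 63.842458760997026 tool z [-0. -0. -1.]
tool shift [ 0.389 -0.164  1.965]
```

Call:
{"method": "send_rows", "body": {"grip": [68, 68, 68, 68, 68], "slide": [[-0.2, 0.2, 2.2], [0, 0, 0], [0, 0, 0], [0, 0, 0], [0, 0, 0]], "twist": [-0.15, -0.15, -0.15, -0.15, -0.15]}}

```text
clock: 34.45
position: [463.5, 104.9, 143.7]
ee_rot: [0.469, -3.106, 0.0]
ft_force: [-0.2, -1.1, -0.0]
grip_width: 67.7
```

Call:
{"method": "send_rows", "body": {"grip": [68, 68, 68, 68, 40], "slide": [[0, 0, 0], [0, 0, 0], [0, 0, 0], [0, 0, 0], [0, 0, 0]], "twist": [-0.15, -0.15, -0.15, -0.15, 0]}}

```text
clock: 34.95
position: [463.5, 104.9, 143.7]
ee_rot: [1.362, -2.831, -0.0]
ft_force: [0.1, 0.5, 0.4]
grip_width: 54.9
```

Call:
{"method": "send_rows", "body": {"grip": [35, 35, 35, 35, 35], "slide": [[0, 0, 0], [0, 0, 0], [0, 0, 0], [0, 0, 0], [0, 0, 0]], "twist": [0, 0, 0, 0.15, 0.15]}}

```text
clock: 35.45
position: [464.1, 104.8, 144.8]
ee_rot: [-0.904, 3.007, -0.001]
ft_force: [-1.3, 3.1, 4.1]
grip_width: 41.3
```

```bash
python3 st.py
```

```text
t 35.45 q [ 0.051  0.205 -0.287  1.078 -0.    -0.533] p [464.114 104.79  144.827] F [-1.346  3.075  4.122] M [ 0.423 -0.046  1.927] w 41.3
y_tool yaw 123.4734027778006 tool z [ 0.002 -0.    -1.   ]
```

Call:
{"method": "send_rows", "body": {"grip": [35, 35, 35, 35, 35], "slide": [[0, 0, 0], [0, 0, 0], [0, 0, 0], [0, 0, -0.5], [0, 0, -0.5]], "twist": [0.15, 0.15, 0.15, 0.15, 0.15]}}

```text
clock: 35.95
position: [462.6, 105.8, 145.7]
ee_rot: [-0.259, -3.13, -0.003]
ft_force: [-48.7, -7.4, 43.7]
grip_width: 40.9
```

```bash
python3 ang.py live 10.6; python3 st.py
```

```text
yellow 14 [317.857 223.   ] r 11.7 cw angle deg -87.1
t 36.0 q [ 0.051  0.203 -0.286  1.086  0.001  0.228] p [460.609 105.357 145.64 ] F [-27.103   2.586  35.002] M [-0.004  5.274 -0.428] w 40.9
y_tool yaw 79.90631315477698 tool z [-0.004  0.001 -1.   ]
```

Stalled: the stripe moved only about 7° for 60° of twist, with a high twisting moment. That is the solid stop. I'll open here and check.

Call:
{"method": "send_rows", "body": {"grip": [68, 68, 75, 75, 75], "slide": [[0, 0, 0], [0, 0, 0], [0, 0, 0], [0, 0, 0], [0, 0, 0]], "twist": [0, 0, 0, 0, 0]}}

```text
clock: 36.5
position: [463.6, 104.9, 144.9]
ee_rot: [-0.244, -3.132, 0.0]
ft_force: [-0.1, 0.8, -0.3]
grip_width: 75.3
```

```bash
python3 ang.py live 10.8; python3 st.py
```

```text
yellow 17 [317.941 223.353] r 12.4 cw angle deg -89.2
t 36.55 q [ 0.051  0.205 -0.286  1.08   0.     0.206] p [463.61  104.963 144.899] F [-0.417  0.169  0.621] M [ 0.026 -0.018  0.002] w 75.1
y_tool yaw 81.09831766931924 tool z [-0. -0. -1.]
```

Call:
{"method": "send_rows", "body": {"grip": [68, 68, 68, 68, 68], "slide": [[0, 0, 0.5], [0, 0, 0], [0, 0, 0], [0, 0, 0], [0, 0, 0]], "twist": [-0.15, -0.15, -0.15, -0.15, -0.15]}}

```text
clock: 37.05
position: [463.6, 105.0, 144.4]
ee_rot: [0.93, -3.001, 0.0]
ft_force: [-0.3, -0.2, -0.2]
grip_width: 68.0
```

Call:
{"method": "send_rows", "body": {"grip": [40, 35, 35, 35, 35], "slide": [[0, 0, 0], [0, 0, 0], [0, 0, 0], [0, 0, 0], [0, 0, 0]], "twist": [0, 0, 0, 0, 0.1]}}

```text
clock: 37.55
position: [463.1, 104.7, 145.1]
ee_rot: [0.762, -3.047, 0.001]
ft_force: [-24.9, -18.5, 38.1]
grip_width: 41.3
```

Call:
{"method": "send_rows", "body": {"grip": [35, 35, 35, 35, 35], "slide": [[0, 0, 0], [0, 0, 0], [0, 0, 0], [0, 0, 0], [0, 0, 0]], "twist": [0.1, 0.1, 0.1, 0, 0]}}

```text
clock: 38.05
position: [465.0, 105.5, 145.4]
ee_rot: [-0.298, 3.124, 0.002]
ft_force: [4.1, 2.0, 7.2]
grip_width: 41.2
```

```bash
python3 st.py
```

```text
t 38.05 q [ 0.051  0.205 -0.285  1.078  0.001 -0.139] p [464.998 105.472 145.396] F [4.111 1.981 7.234] M [ 0.967 -0.622  0.269] w 41.2
y_tool yaw 100.9155040893637 tool z [ 0.003  0.001 -1.   ]
```

Call:
{"method": "send_rows", "body": {"grip": [68, 75, 85, 85, 85], "slide": [[0, 0, 0], [0, 0, 0], [0, 0, 0], [0, 0, -5], [0, 0, -10]], "twist": [0, 0, 0, 0, 0]}}

```text
clock: 38.55
position: [463.1, 104.9, 159.6]
ee_rot: [0.305, -3.126, -0.0]
ft_force: [-0.7, -0.1, 0.1]
grip_width: 85.0
```

Call:
{"method": "send_rows", "body": {"grip": [85, 85, 85, 85, 85], "slide": [[0, 0, -30], [0, 0, -40], [0, 0, -40], [0, 0, 0], [0, 0, 0]], "twist": [0, 0, 0, 0, 0]}}

```text
clock: 39.05
position: [463.9, 105.0, 270.6]
ee_rot: [-0.306, 3.125, -0.0]
ft_force: [-0.4, -0.5, -0.0]
grip_width: 85.1
```

```bash
python3 ang.py live 10.8; python3 st.py; python3 look.py f side
```

```text
yellow 21 [317.571 223.381] r 13.0 cw angle deg -85.6
t 39.1 q [ 0.051  0.164  0.003  1.41   0.    -0.144] p [463.469 104.993 269.559] F [-0.115  0.631  0.488] M [ 0.011 -0.008 -0.015] w 85.1
y_tool yaw 101.17127254512812 tool z [ 0.  0. -1.]
```

View pics/f_side_full.png

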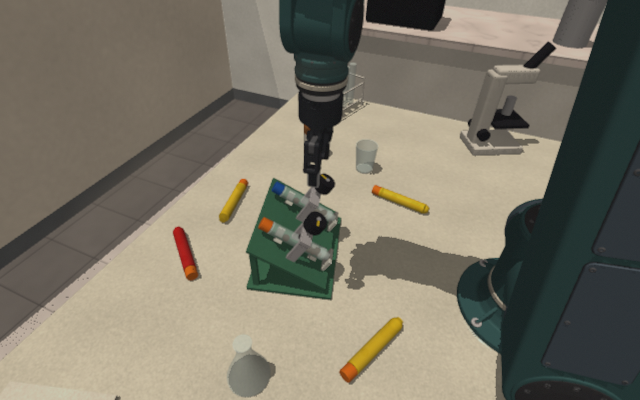

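The stripe stayed at about -86° to -89° through an extra tightening try, so the screw is at its stop. Both tubes are in their lanes (stoppers at (266,225) and (278,187)), flask and beaker are unmoved, and the gripper is clear above. Handing in.

```bash
python3 -c "
from station import workorder; print(workorder.hand_in())"
```

```text
the job is handed in; nothing more can be done
None
```

The orange-stoppered tube was in the left lane, and its thumbscrew is now tight. I gripped the knob from above and turned it clockwise in 11 strokes until it stalled, plus one short check stroke. Then I opened the gripper, lifted 125 mm clear and handed in at about 39 s.

**Tightness:** The stripe turned about 615° (10.7 rad), close to the 11 rad maximum. The last full stroke moved it only about 5° net. A further try changed it by no more than about 4°, which is measurement noise, so the screw is at its stop. I read the angle from the stripe in the side view; there is no direct joint reading.

**Rest of the scene:** The last side view shows both tubes in their lanes and the flask and beaker where they were. The blue tube's thumbscrew was never touched. The jar was hidden behind the gripper in that view, but the arm never went near it at its height.

**What disagreed:**
- The fingertips showed about 20–30 mm higher in the pictures than the stated tool geometry, so I set the grip height from the pictures.
- The tool could not tilt to the 30° screw axis. Each stroke therefore turned the knob less than the wrist, and the highest wrist force I read was about 66 N.
- I viewed 10 pictures, counting crops and enlargements.

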